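# Stand the capacitor module up and scan its hidden asset label

### The arm

A 7-joint arm with a two-finger parallel gripper is mounted at the origin on the work surface. World frame = base frame: x ahead of the robot, y to its left, z up, the work surface at z = 0. Lengths are in m, angles in rad, forces in N, time in s.
With the tool pointing down it reaches from about 0.4 to 0.85 m from the base axis. Payload 10.4 kg.
Tool frame: the origin (TCP) lies midway between the tips of the shut fingers; the grasp point (between the pads) lies 19 mm behind it; z points along the fingers, y is the line along which they close (so a half turn about z gives the same grasp; the last joint's range is limited). The gripper opens to 87 mm and grips with 3 to 60 N. Pads are 19 mm wide; open, the fingers measure 117 mm over their backs; the gripper's body (75 mm by 190 mm) begins 51 mm behind the grasp point.
Start: joints at [1.215, 0.332, -0.065, 1.46, 0.022, 1.35, -0.088], TCP at [0.204, -0.591, 0.194] pointing down, gripper open.
Joint ranges: [-2.6, 2.6], [-0.5, 2.12], [-1.47, 1.34], [0.16, 2.42], [-1.27, 4.41], [0.06, 2.06], [-2.6, 2.6]. Speed limits (rad/s): [2.22, 2.22, 2.79, 2.79, 3.14, 3.14, 3.14].

### API

Orientations are given as a unit quaternion [x, y, z, w].
In Python, from bench import r gives the robot as it stands.
- The arm moves only by the tool move_arm, never from a script. Its argument "targets" is a list of rows, each a list of 3 entries, a list of its own where there are three numbers: the shift along the tool's x, y, z in cm, then the turn, a rotation vector about the tool's x, y, z in rad, then the opening in per cent of the stroke, from 0 (shut) to 100 (fully open). In form: [[[x, y, z], [wx, wy, wz], gripper], ...]. A call has 1 to 20 rows; each row shifts and turns the commanded pose from where the row before left it, along the tool's axes as they then stand; what a row does not reach is not made up. A row lasts 1/8 s, in which the tool goes at most 62.5 mm and 10.7 degrees, less where a joint would pass 70% of its speed; a pose out of reach is approached as far as the arm can. A call with a gripper value outside its range is refused whole. The fingers move at their own pace and stop on an object; "grip_force" is the grip in N (left out, the last holds). Time passes only in rows, so rows that do not move let the fingers close. It gives the time, the measured TCP pose, the force, the opening and the grip force at its end, in the units of the state.
- r.read_state(): the state, without advancing time (a new reading comes with each control period).
- r.camera(name): name is "scene" or "top" or "wrist"; returns a dict with "image" (384x512x3 uint8, blue, green, red), "vertical_fov" (degrees; the focal length in pixels is half the picture's height over the tangent of half this angle, whatever the lens; pixels are square), "cx", "cy" (the principal point, pixels), "cam_to_world" (4x4, takes a point from camera to world coordinates). Camera axes: x right, y down, z forward; pixel columns grow to the right and rows downward; lengths in m; the calibration is good to about 2 mm. A picture is of the moment at which its call begins. There is no depth.
- r.close_job(): hands the job in; it is judged then, once.
The state is a dict: "time": time; "joint_positions": joint angles; "joint_vel": joint speeds; "joint_torque": joint torques, N m; "ee_pos": TCP position; "eef_rot": TCP orientation; "ft_force": force on the tool from outside, world axes, zero at the start; "torque": the same for the moment, N m; "width": finger opening in m; "grip_force": force on a finger pad.
Only numpy, scipy, OpenCV 4.12 (cv2) and the standard library are available. Lean on these libraries where they do the work, as an engineer would, in place of code of your own. Each camera call takes 0.05 s, during which the arm holds its last target. There are 200 camera calls.

### The job

The long capacitor module lies on the bench with its asset label hidden underneath: tip it up onto its rubber foot, keeping that end on the bench as the pivot, and let it stand on its own. Then take the hand scanner from its cradle, point it squarely at the middle of the label from about 100 mm away and hold it steady there for a good two seconds, and lay it back in its cradle the way it was, leaving the module standing. Do not push the other equipment on the bench about.

Things in the scene. Friction and masses are not known exactly. Their poses are not given: they have to be found in the camera images.
- module: Long capacitor module, loose, 0.3 to 0.63 kg: aluminium box 170 (x) x 48 (y) x 60 (z) mm as it lies, incl. a 12 mm black rubber foot at its -x end, plus two 15 mm terminals on its +x (top) end. Origin: centre of its underside as it lies. x points from foot to top (up when standing), z up as it lies; the label is on the face z = 0. Within about 15 deg of upright it settles on its foot by itself.
- label (a point): Centre of the module's label, 40 x 40 mm white paper with black bars, at x = +35, y = 0, z = 0 mm on the module (120 mm up when standing). It looks along the module's -z; axes as the module's. Tipped over the foot's lower edge (x = -85, z = 0), the module stands with the label facing the way its top pointed while lying.
- foot (a point): Centre of the module's foot end face, at x = -85, y = 0, z = 30 mm on the module: 30 mm above the bench while lying, 0 when standing.
- top (a point): Centre of the module's top end face, at x = +85, y = 0, z = 30 mm on the module: 170 mm above the bench when standing.
- scanner: Straight hand scanner, loose, 0.2 kg: black handle 110 x 36 wide x 32 high (x -75 to +35, z 0 to 32 mm), grey head 52 wide x 40 high (x +40 to +75, z -4 to 36), white trigger on top. Origin: mid-length, on the handle's underside. x points out of the nose along the line of sight, z up. Centre of mass near x = 0; in the cradle grip it across its width between the saddles, at x = -20.
- nose (a point): Middle of the scanner's window, at x = +75, y = 0, z = 16 mm on the scanner; the line of sight leaves it along the scanner's +x. Axes as the scanner's.
- cradle: Grey scanner cradle, fixed: base 110 x 70 x 8 mm (x -75 to +35) with two open-topped saddles, 8 mm thick, at x = -60 and +20. Saddle floors 35 mm above the bench, 46 mm between lips for the 36 mm handle; lips rise to 49 mm, then flare out to 59 mm. Origin: on the bench. The scanner starts with its origin 35 mm above the cradle's, axes along the cradle's, its head overhanging the +x end.
- decade_box: Bystander, loose, 0.9 kg: green decade box 90 (x) x 120 (y) x 55 mm with knobs and terminals on top, 69 mm high in all. Origin: centre of underside.
- multimeter: Bystander, loose: grey multimeter lying flat, 150 (x) x 75 x 40 mm. Origin: centre of underside.
- can: Bystander, loose: upright round aluminium can, 60 mm diameter, 110 mm high plus 12 mm terminals. Origin: centre of underside.
- short_module: Bystander, loose: a shorter aluminium module without label that already stands, 48 x 60 x 110 mm plus 10 mm terminals. Origin: centre of underside.
- screwdriver: Bystander, loose: screwdriver lying along its x axis, handle to -x, 200 mm long, 26 mm high. Origin: under the middle of its length.
- terminal_board: Bystander, loose: wooden terminal board 70 (x) x 140 (y) mm with four posts, 44 mm high. Origin: centre of underside.
Things that resemble listed ones, but are neither listed nor needed, are in the scene too. What is shaped like the scanner but red is not meant.

How it is judged:
On the way, in this order (a step that is already met when the one before it is completed fails the run):
1. the long module stands upright on its foot, let go (angle between module's own x axis and vertical below 0.08 rad and height (world z) of top above 0.155 m and height (world z) of foot below 0.008 m and contact force between the fingers and module below 0.3 N), for 0.3 s.
2. the held scanner looks squarely at the middle of the label from 55 to 145 mm, steadily, for 1.2 s, while the module stands on its own (all of step 1 and x of label in the frame of nose between 0.055 and 0.145 m and y of label in the frame of nose between -0.015 and 0.015 m and z of label in the frame of nose between -0.015 and 0.015 m and angle between the x axis of scanner and the z axis of module, either way round below 0.26 rad and z of nose in the frame of label below -0.05 m and linear speed of scanner below 0.03 m/s and angular speed of scanner below 0.2 rad/s and contact force between the fingers and scanner above 0.5 N), for 1.2 s.
At the end, for the whole second after the job is handed in: The long module stands upright on its foot on the bench (within 0.08 rad), and the scanner lies at rest in both saddles of its cradle, the way round it was (origin within 13 mm along and 10 mm across of its starting place), both released (all of step 1 and x of scanner in the frame of cradle between -0.013 and 0.013 m and y of scanner in the frame of cradle between -0.01 and 0.01 m and z of scanner in the frame of cradle between 0.031 and 0.04 m and x of nose in the frame of cradle above 0.05 m and angle between the z axis of scanner and the z axis of cradle, either way round below 0.1 rad and linear speed of each of scanner, module below 0.02 m/s); the robot touches nothing.
It fails at once if a bystander (decade box, multimeter, can, short module, screwdriver, terminal board) is shoved more than 25 mm from its place (distance of any of decade_box, multimeter, can, short_module, screwdriver, terminal_board from where it was at the start of the episode above 0.025 m).
It fails at once if the can or the short module is tipped over (angle between any of can, short_module's own z axis and vertical above 0.4 rad).
It fails at once if the long module's foot end is lifted off the bench (centre of the foot face above 65 mm; 30 mm while lying) (height (world z) of foot above 0.065 m).
It also fails if it takes over 72 s, if anything falls off the work surface, if the arm or the gripper's body presses on something with over 40 N, if the wrist force passes 120 N, or if a joint passes its speed limit or range.

## Working session

There is one attempt and no reset: what is moved stays moved. The work goes in short steps, Python scripts to look and compute and a tool call to move; the robot and the scene stay as the last step left them, time stands still between calls to the robot, and variables do not carry over. Pictures are saved under pics/ and viewed, at most 10 in all, crops included, and the job is handed in when it is done.

Besides the shell and the picture viewer there is one more tool, called after "Request:" as a command line: name --argument value ..., lists and objects as JSON in quotes. move_arm: Moves the arm, as the interface text tells. Its arguments: {"type":"object","properties":{"targets":{"type":"array"},"grip_force":{"type":"number"}},"required":["targets"]}

```bash
mkdir -p pics; ls; python3 - <<'E'
from bench import r
import cv2,numpy as np
s=r.read_state();print(s['time'],s['ee_pos'],s['eef_rot'],s['width'])
for n in ['scene','top']:
    c=r.camera(n);cv2.imwrite(f'pics/{n}0.png',c['image']);np.savez(f'{n}0.npz',**c)
    print(n,c['vertical_fov'],c['cx'],c['cy'],np.round(c['cam_to_world'],3).tolist())
E
```

```text
pics
0.0 [ 0.20404865 -0.59029503  0.19303427] [ 9.86183045e-01  1.65657737e-01 -1.46687444e-04 -7.03188358e-04] 0.08700077194704026
scene 50.13483229656684 255.34913548184133 200.75707288827655 [[0.434, 0.629, -0.645, 1.32], [0.901, -0.311, 0.303, -0.401], [-0.011, -0.713, -0.701, 0.892], [0.0, 0.0, 0.0, 1.0]]
top 43.172002025616756 256.5831418341977 185.22849539535562 [[-0.011, -0.981, 0.193, 0.279], [-1.0, 0.014, 0.012, -0.025], [-0.015, -0.192, -0.981, 1.373], [0.0, 0.0, 0.0, 1.0]]
```

View pics/scene0.png

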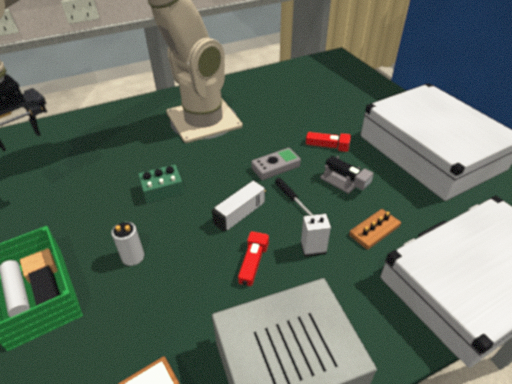

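View pics/top0.png

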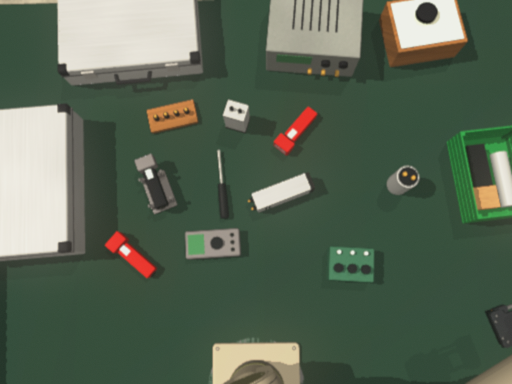

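The scene view shows the module at (240,205) with its black foot at the left (220,222). The top view has it at (281,192), foot at the right end (310,182) and yellow terminals at the left (252,204).
- **Could be taken for the scanner:** red ones at (130,255) and (296,130) in the top view, and the black and grey one in the cradle at (155,185). I choose the black and grey one.
- **Could be taken for the module:** the short one at (236,115) is standing. I choose the lying one.

```bash
cat > h.py <<'E'
import numpy as np,cv2
from scipy.spatial.transform import Rotation as R
def px2w(c,uv,z):
    f=c['image'].shape[0]/2/np.tan(np.radians(float(c['vertical_fov']))/2)
    uv=np.atleast_2d(np.array(uv,float)); M=np.array(c['cam_to_world'])
    d=np.c_[(uv[:,0]-float(c['cx']))/f,(uv[:,1]-float(c['cy']))/f,np.ones(len(uv))]@M[:3,:3].T
    o=M[:3,3]; return o+d*((z-o[2])/d[:,2])[:,None]
def w2px(c,p):
    f=c['image'].shape[0]/2/np.tan(np.radians(float(c['vertical_fov']))/2)
    M=np.array(c['cam_to_world']); q=(np.atleast_2d(p)-M[:3,3])@M[:3,:3]
    return np.c_[q[:,0]/q[:,2]*f+float(c['cx']),q[:,1]/q[:,2]*f+float(c['cy'])]
E
python3 - <<'E'
from h import *
c=dict(np.load('top0.npz'));im=c['image']
g=im.min(2);m=((g>150)*255).astype(np.uint8)
m2=np.zeros_like(m);m2[165:220,240:320]=m[165:220,240:320]
cs=max(cv2.findContours(m2,0,1)[0],key=cv2.contourArea);b=cv2.minAreaRect(cs);bp=cv2.boxPoints(b)
print(b,cv2.contourArea(cs));w=px2w(c,bp,.06);print(w.round(4),np.linalg.norm(np.diff(w,axis=0),axis=1))
print('px/m',np.linalg.norm(w2px(c,[.5,0,0])-w2px(c,[.5,.1,0])))
crop=np.hstack([im[140:230,235:325],im[140:230,110:200]])
cv2.imwrite('pics/crop.png',cv2.resize(crop,(800,400),interpolation=cv2.INTER_CUBIC))
E
```

```text
((280.6984558105469, 191.115966796875), (17.37458610534668, 57.22126007080078), 68.96248626708984) 922.0
[[ 0.5147  0.0077  0.06  ]
 [ 0.5704 -0.1407  0.06  ]
 [ 0.5245 -0.1564  0.06  ]
 [ 0.4695 -0.009   0.06  ]] [0.15847316 0.04851966 0.15740584]
px/m 34.873228153741266
```

View pics/crop.png

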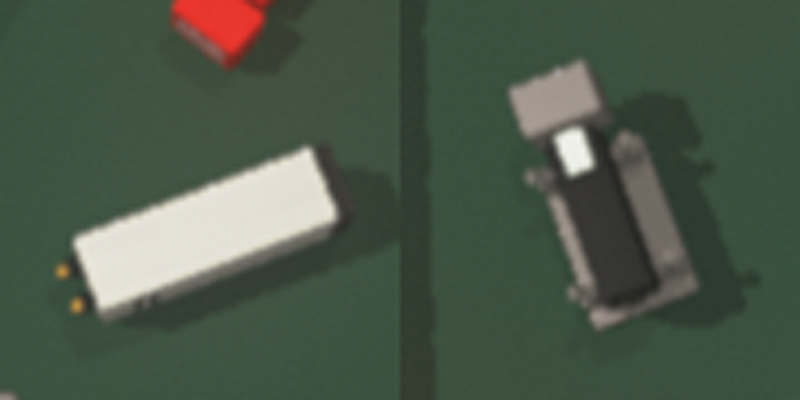

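The crop confirms both choices. The module's terminals are at the left and its foot at the right. The scanner has a grey head at crop (555,100), a white trigger at (575,150) and its handle rear at (630,292). Next I compute both poses.

```bash
python3 - <<'E'
from h import *
c=dict(np.load('top0.npz'))
cr=lambda p:[110+(p[0]-400)*.225-.4,140+p[1]*.225-.4]
head=[(510,90),(585,60),(605,110),(530,138)]
H=px2w(c,[cr(p) for p in head],.071);print(H.round(4),np.linalg.norm(np.diff(H,axis=0),axis=1))
T=px2w(c,[cr((575,150))],.069);Rr=px2w(c,[cr((605,300)),cr((655,285))],.067)
print('trig',T,'rear',Rr.mean(0))
h=H.mean(0);d=(h-Rr.mean(0))[:2];L=np.linalg.norm(d);print('L (132.5)',L,'yaw',np.degrees(np.arctan2(d[1],d[0])));d/=L
o=(h[:2]-.0575*d+Rr.mean(0)[:2]+.075*d)/2;print('origin',o,'grasp',o-.02*d)
# cradle base corners z=.008
B=px2w(c,[cr((600,325)),cr((697,285)),cr((633,133))],.008);print('base',B.round(4),np.linalg.norm(np.diff(B,axis=0),axis=1))
e=B[2]-B[1];print(np.degrees(np.arctan2(e[1],e[0])))
# module check in scene
s=dict(np.load('scene0.npz'))
a=np.array([np.cos(np.radians(110.6)),np.sin(np.radians(110.6))]);y=np.array([-a[1],a[0]]);o=np.array([.522,-.08])
P=[np.r_[o+sx*a+sy*y,.06] for sx,sy in[(.085,.024),(.085,-.024),(-.085,-.024),(-.085,.024)]]
print(w2px(s,P).round(1));
im=s['image'].copy()
for p in w2px(s,P):cv2.drawMarker(im,tuple(int(v) for v in p.round()),(0,0,255),0,5)
Q=w2px(s,[*np.c_[H[:,:2],H[:,2]]])
for p in Q:cv2.drawMarker(im,tuple(int(v) for v in p.round()),(0,0,255),0,5)
cv2.imwrite('pics/chk.png',cv2.resize(im[145:245,200:400],(800,400),interpolation=cv2.INTER_CUBIC))
E
```

```text
[[0.6115 0.3298 0.071 ]
 [0.6301 0.2834 0.071 ]
 [0.5977 0.2699 0.071 ]
 [0.5806 0.3162 0.071 ]] [0.04996748 0.03503724 0.04931577]
trig [[0.57296326 0.28835677 0.069     ]] rear [0.48327707 0.25213934 0.067     ]
L (132.5) 0.13070062008706448 yaw 21.396736818800335
origin [0.55227013 0.2791729 ] grasp [0.5336486  0.27187642]
base [[0.4717 0.2833 0.008 ]
 [0.4968 0.2216 0.008 ]
 [0.5975 0.2655 0.008 ]] [0.06659145 0.10983406]
23.51019606997135
[[252.9 180. ]
 [264.5 187.3]
 [222.9 217.6]
 [211.4 209.1]]
```

View pics/chk.png

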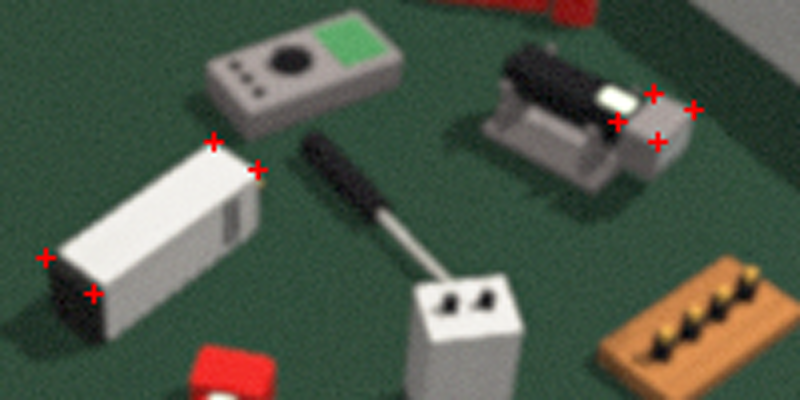

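Heights and sizes agree (head 50 x 35, body 158 x 48, base 67 x 110 mm). Next is a small row planner, then rehearsing the tipped tool pose in the air.

```bash
cat >> h.py <<'E'
YAW=np.radians(110.6); A=np.array([np.cos(YAW),np.sin(YAW),0]); O=np.array([.522,-.080,0]); P=O-.085*A
UP=np.array([0,0,1.])
def rot(phi,yaw=YAW):  # tool down, x along yaw, tilted phi about tool y
    x=np.array([np.cos(yaw),np.sin(yaw),0]);z=-UP
    return R.from_matrix(np.c_[x,np.cross(z,x),z])*R.from_rotvec([0,np.radians(phi),0])
def arc(th,phi0=-30,xg=.145,zg=.038,lift=0):
    t=np.radians(th);q=rot(phi0+th)
    return P+(xg*np.cos(t)-zg*np.sin(t))*A+(xg*np.sin(t)+zg*np.cos(t)+lift)*UP+.019*q.as_matrix()[:,2],q
def rows(start,wps,g):
    """wps: [(pos,rot,n)]; prints rows, keeping track of the rounding"""
    p,q=start;out=[]
    for wp,wq,n in wps:
        p0,q0=p,q;dv=(q0.inv()*wq).as_rotvec()
        for i in range(1,n+1):
            pt=p0+(wp-p0)*i/n;qt=q0*R.from_rotvec(dv*i/n)
            s=np.round(q.inv().apply(pt-p)*100,1);w=np.round((q.inv()*qt).as_rotvec(),2)
            out.append([s.tolist(),w.tolist(),g]);p=p+q.apply(s/100);q=q*R.from_rotvec(w)
    print(str(out).replace(' ',''));print('end',p.round(4),q.as_quat().round(4))
def now():
    from bench import r
    s=r.read_state();return np.array(s['ee_pos']),R.from_quat(s['eef_rot'])
E
python3 - <<'E'
from h import *
p,q=now()
mid=np.array([.42,-.22,.22])
rows((p,q),[(mid,rot(0),9),(*arc(90,lift=.05),8)],100)
print(arc(90,lift=.05)[0], arc(90,lift=.05)[1].as_quat())
E
```

```text
[[[3.6,-3.1,-0.3],[-0.0,-0.0,-0.18],100],[[4.1,-2.4,-0.3],[-0.0,-0.0,-0.18],100],[[4.5,-1.6,-0.3],[-0.0,-0.0,-0.17],100],[[4.7,-0.9,-0.3],[-0.0,-0.0,-0.18],100],[[4.8,0.0,-0.3],[-0.0,-0.0,-0.18],100],[[4.6,0.8,-0.3],[-0.0,-0.0,-0.18],100],[[4.5,1.7,-0.3],[-0.0,-0.0,-0.17],100],[[4.1,2.4,-0.3],[-0.0,-0.0,-0.18],100],[[3.6,3.1,-0.3],[-0.0,-0.0,-0.18],100],[[-0.1,1.8,0.4],[-0.0,0.13,0.0],100],[[-0.3,1.8,0.4],[-0.0,0.13,0.0],100],[[-0.2,1.8,0.4],[-0.0,0.13,0.0],100],[[-0.3,1.9,0.4],[-0.0,0.13,0.0],100],[[-0.4,1.8,0.3],[-0.0,0.13,0.0],100],[[-0.3,1.8,0.2],[-0.0,0.13,0.0],100],[[-0.5,1.8,0.3],[-0.0,0.14,0.0],100],[[-0.4,1.8,0.1],[-0.0,0.13,0.0],100]]
end [ 0.5594 -0.1799  0.1855] [ 0.4916  0.7118  0.2851 -0.4128]
[ 0.55948715 -0.17973295  0.1855    ] [ 0.49301053  0.71199763  0.28463976 -0.41107202]
```

Request:
move_arm --targets '[[[3.6,-3.1,-0.3],[0,0,-0.18],100],[[4.1,-2.4,-0.3],[0,0,-0.18],100],[[4.5,-1.6,-0.3],[0,0,-0.17],100],[[4.7,-0.9,-0.3],[0,0,-0.18],100],[[4.8,0,-0.3],[0,0,-0.18],100],[[4.6,0.8,-0.3],[0,0,-0.18],100],[[4.5,1.7,-0.3],[0,0,-0.17],100],[[4.1,2.4,-0.3],[0,0,-0.18],100],[[3.6,3.1,-0.3],[0,0,-0.18],100],[[-0.1,1.8,0.4],[0,0.13,0],100],[[-0.3,1.8,0.4],[0,0.13,0],100],[[-0.2,1.8,0.4],[0,0.13,0],100],[[-0.3,1.9,0.4],[0,0.13,0],100],[[-0.4,1.8,0.3],[0,0.13,0],100],[[-0.3,1.8,0.2],[0,0.13,0],100],[[-0.5,1.8,0.3],[0,0.14,0],100],[[-0.4,1.8,0.1],[0,0.13,0],100],[[0,0,0],[0,0,0],100]]'

```text
time: 2.35
ee_pos: [0.559, -0.1796, 0.1795]
eef_rot: [0.492, 0.709, 0.285, -0.417]
ft_force: [-0.6, 0.2, -0.7]
width: 0.087
grip_force: 0.0
```

```bash
python3 - <<'E'
from h import *
from bench import r
s=r.read_state();print(np.round(s['joint_positions'],2),s['ft_force'])
p,q=now();tp,tq=arc(90,lift=.05);print(p,np.degrees((tq.inv()*q).as_rotvec()))
c=r.camera('top');np.savez('top1.npz',**c)
up=arc(0,lift=.10)
rows((p,q),[(*arc(40,lift=.12),5),(*up,5),(*arc(0,lift=.04),2)],100)
E
```

```text
[ 0.79  1.01 -0.49  0.9  -0.36  2.05  0.66] [-0.56491154  0.21807865 -0.67290016]
[ 0.55904578 -0.17958585  0.17953584] [0.2675584  0.69414204 0.22316725]
[[[1.9,0.0,1.5],[-0.0,-0.18,-0.0],100],[[2.1,0.0,1.2],[-0.0,-0.17,-0.0],100],[[2.2,0.0,0.8],[-0.0,-0.18,-0.0],100],[[2.4,0.0,0.3],[-0.0,-0.18,0.0],100],[[2.4,0.0,-0.0],[-0.01,-0.17,0.0],100],[[0.5,-0.0,2.2],[0.0,-0.14,-0.0],100],[[0.8,-0.0,2.0],[0.0,-0.14,-0.0],100],[[1.1,-0.0,2.0],[0.0,-0.14,-0.0],100],[[1.4,-0.0,1.7],[0.0,-0.14,-0.0],100],[[1.6,-0.0,1.6],[0.0,-0.14,-0.0],100],[[1.5,-0.0,2.6],[0.0,-0.0,-0.0],100],[[1.5,-0.0,2.6],[0.0,-0.0,-0.0],100]]
end [ 0.5045 -0.0325  0.0612] [ 0.5507  0.794  -0.145   0.2127]
```

Reachable, though joint 6 is at its edge, so I use a 40° starting lean instead for margin.

```bash
sed -i 's/phi0=-30,xg=.145/phi0=-40,xg=.142/' h.py; python3 - <<'E'
from h import *
rows(now(),[(*arc(40,lift=.12),6),(*arc(0,lift=.10),5),(*arc(0,lift=.04),2)],100)
E
```

```text
[[[1.4,0.0,1.2],[-0.0,-0.18,0.0],100],[[1.7,0.0,1.0],[-0.0,-0.17,0.0],100],[[1.7,0.0,0.6],[-0.0,-0.18,0.0],100],[[1.9,0.0,0.3],[-0.0,-0.17,0.0],100],[[1.8,0.0,0.1],[-0.0,-0.18,0.0],100],[[1.9,0.1,-0.4],[-0.0,-0.17,0.0],100],[[0.9,-0.0,2.0],[-0.0,-0.14,0.0],100],[[1.2,-0.0,1.8],[-0.0,-0.14,0.0],100],[[1.4,-0.0,1.6],[-0.0,-0.14,0.0],100],[[1.6,-0.0,1.5],[-0.0,-0.14,0.0],100],[[1.8,-0.0,1.2],[-0.0,-0.14,0.0],100],[[1.9,0.0,2.3],[-0.0,-0.0,0.0],100],[[1.9,0.0,2.3],[-0.0,-0.0,0.0],100]]
end [ 0.5063 -0.0386  0.0635] [ 0.5337  0.7739 -0.1947  0.28  ]
```

Request:
move_arm --targets '[[[1.4,0,1.2],[0,-0.18,0],100],[[1.7,0,1.0],[0,-0.17,0],100],[[1.7,0,0.6],[0,-0.18,0],100],[[1.9,0,0.3],[0,-0.17,0],100],[[1.8,0,0.1],[0,-0.18,0],100],[[1.9,0.1,-0.4],[0,-0.17,0],100],[[0.9,0,2.0],[0,-0.14,0],100],[[1.2,0,1.8],[0,-0.14,0],100],[[1.4,0,1.6],[0,-0.14,0],100],[[1.6,0,1.5],[0,-0.14,0],100],[[1.8,0,1.2],[0,-0.14,0],100],[[1.9,0,2.3],[0,0,0],100],[[1.9,0,2.3],[0,0,0],100],[[0,0,0],[0,0,0],100]]'

```text
time: 4.15
ee_pos: [0.5067, -0.0399, 0.0667]
eef_rot: [0.533, 0.773, -0.195, 0.283]
ft_force: [-0.9, -0.6, -0.2]
width: 0.087
grip_force: 0.0
```

```bash
python3 - <<'E'
from h import *
from bench import r
s=r.read_state();print(np.round(s['joint_positions'],2),s['ft_force'])
c=r.camera('wrist');np.savez('w1.npz',**c)
p,q=now();tp,tq=arc(0,lift=.04);print(p-tp,np.degrees((tq.inv()*q).as_rotvec()))
im=c['image'].copy()
for sx in(-.085,.085):
  for sy in (-.024,.024):
    v=w2px(c,O+sx*A+sy*np.array([-A[1],A[0],0])+.06*UP)[0]
    if abs(v).max()<2000: cv2.drawMarker(im,tuple(int(x) for x in v.round()),(0,0,255),0,10)
cv2.imwrite('pics/w1.png',im)
rows((p,q),[(*arc(0),3)],100)
E
```

```text
[ 0.13  0.32 -0.71  2.07  0.96  1.24 -0.74] [-0.93852297 -0.58383001 -0.2469816 ]
[ 0.0012393  -0.00150435  0.00431928] [-0.18851571 -0.22447947 -0.08252941]
[[[1.0,-0.0,1.1],[0.0,0.0,0.0],100],[[1.0,-0.0,1.1],[0.0,0.0,0.0],100],[[1.0,-0.1,1.1],[0.0,0.0,0.0],100]]
end [ 0.506  -0.0384  0.0232] [ 0.5335  0.7727 -0.1947  0.2834]
```

View pics/w1.png

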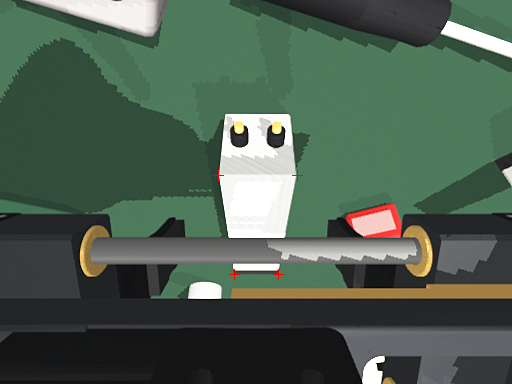

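The wrist view shows the module's top corners at (219,175) and (297,175), on the predicted marks, and the module centred between the fingers. I descend and grip.

Request:
move_arm --targets '[[[1.0,0,1.1],[0,0,0],100],[[1.0,0,1.1],[0,0,0],100],[[1.0,0,1.1],[0,0,0],100],[[0,0,0],[0,0,0],20],[[0,0,0],[0,0,0],20],[[0,0,0],[0,0,0],20],[[0,0,0],[0,0,0],20],[[0,0,0],[0,0,0],20]]' --grip_force 25

```text
time: 5.2
ee_pos: [0.5068, -0.0377, 0.0215]
eef_rot: [0.534, 0.773, -0.195, 0.282]
ft_force: [-0.3, -1.0, 1.3]
width: 0.0478
grip_force: 25.0
```

```bash
python3 - <<'E'
from h import *
p,q=now();tp,tq=arc(0);print(p-tp)
dz=(p-tp)
# module pivots: start from measured pose, arc from actual
w=[(arc(t)[0]+np.r_[dz[:2],dz[2]*(1-t/88)],arc(t)[1],1) for t in np.linspace(0,45,8)[1:]]
rows((p,q),w,20)
E
```

```text
[ 0.0005668   0.00037714 -0.00194426]
[[[-1.2,-0.0,-0.9],[0.0,0.11,0.0],20],[[-1.2,-0.0,-0.9],[0.0,0.12,0.0],20],[[-1.2,-0.0,-0.9],[0.0,0.11,0.0],20],[[-1.2,-0.0,-0.9],[0.0,0.11,0.0],20],[[-1.2,-0.0,-0.9],[0.0,0.11,0.0],20],[[-1.2,-0.0,-0.9],[0.0,0.12,0.0],20],[[-1.2,-0.0,-0.8],[0.0,0.11,0.0],20]]
end [ 0.5262 -0.089   0.1069] [ 0.5677  0.822   0.0257 -0.0368]
```

Width is 47.8 mm, so it is the module. Now the first half of the tip.

Request:
move_arm --targets '[[[-1.2,0,-0.9],[0,0.11,0],20],[[-1.2,0,-0.9],[0,0.12,0],20],[[-1.2,0,-0.9],[0,0.11,0],20],[[-1.2,0,-0.9],[0,0.11,0],20],[[-1.2,0,-0.9],[0,0.11,0],20],[[-1.2,0,-0.9],[0,0.12,0],20],[[-1.2,0,-0.8],[0,0.11,0],20],[[0,0,0],[0,0,0],20]]'

```text
time: 6.2
ee_pos: [0.5268, -0.0924, 0.1069]
eef_rot: [0.57, 0.82, 0.026, -0.037]
ft_force: [0.7, -0.7, -1.9]
width: 0.0478
grip_force: 25.0
```

```bash
python3 - <<'E'
from h import *
from bench import r
p,q=now();tp,tq=arc(45);print(p-tp,np.degrees((tq.inv()*q).as_rotvec()),r.read_state()['torque'])
w=[(*arc(t),1) for t in np.linspace(45,88,8)[1:]]
rows((p,q),w,20)
E
```

```text
[ 0.00134518 -0.00323099 -0.00141133] [-0.05341147  0.1980786   0.18065553] [-0.66378182 -0.24084543 -0.07951125]
[[[-0.8,-0.0,-1.0],[0.0,0.1,-0.0],20],[[-1.1,-0.0,-0.8],[0.0,0.11,-0.0],20],[[-1.1,0.0,-0.8],[0.0,0.11,-0.0],20],[[-1.2,0.0,-0.9],[0.0,0.11,-0.0],20],[[-1.1,0.0,-0.8],[0.0,0.1,-0.0],20],[[-1.1,0.0,-0.9],[0.0,0.11,-0.0],20],[[-1.2,0.0,-0.8],[0.0,0.11,-0.0],20]]
end [ 0.5584 -0.1774  0.1301] [ 0.5208  0.7498  0.2331 -0.335 ]
```

Request:
move_arm --targets '[[[-0.9,0,-1.0],[0,0.1,0],20],[[-1.1,0,-0.8],[0,0.11,0],20],[[-1.1,0,-0.8],[0,0.11,0],20],[[-1.2,0,-0.9],[0,0.11,0],20],[[-1.1,0,-0.8],[0,0.1,0],20],[[-1.1,0,-0.9],[0,0.11,0],20],[[-1.2,0,-0.8],[0,0.11,0],20],[[0,0,0],[0,0,0],20]]'

```text
time: 7.2
ee_pos: [0.5589, -0.176, 0.1295]
eef_rot: [0.52, 0.75, 0.233, -0.337]
ft_force: [-1.1, -4.4, 7.4]
width: 0.0478
grip_force: 25.0
```

```bash
python3 - <<'E'
from h import *
from bench import r
p,q=now();tp,tq=arc(88);print(p-tp,np.degrees((tq.inv()*q).as_rotvec()),np.round(r.read_state()['joint_positions'],2))
c=r.camera('scene');im=cv2.resize(c['image'][90:240,150:350],(800,600),interpolation=cv2.INTER_CUBIC);cv2.imwrite('pics/s2.png',im)
E
```

```text
[ 0.00035591  0.00121609 -0.00102418] [0.01190967 0.32347033 0.0250244 ] [ 0.87  0.93 -0.65  1.06 -0.13  1.83  0.65]
```

View pics/s2.png

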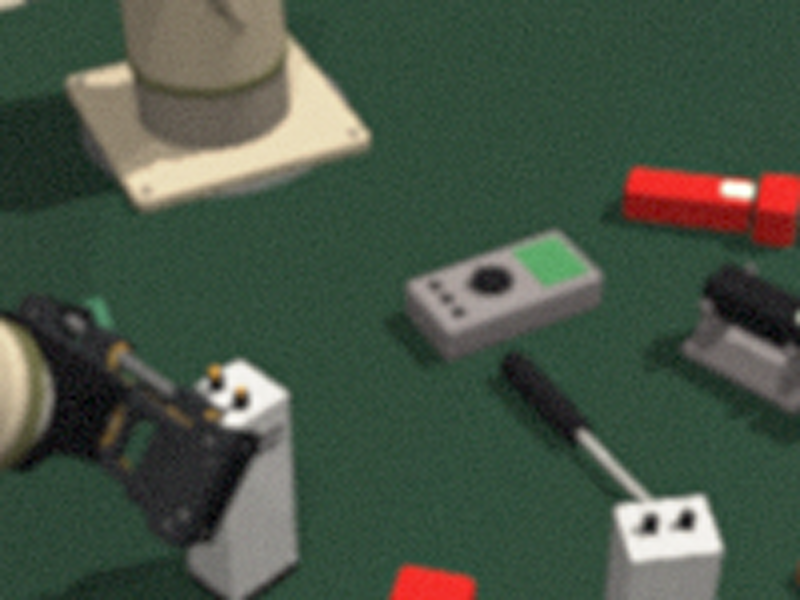

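The module stands at about 88° (crop (245,480)), nothing else has been touched, and its foot is pressing the bench. I release and back out along the fingers.

Request:
move_arm --targets '[[[0,0,0],[0,0,0],90],[[0,0,0],[0,0,0],90],[[0,0,0],[0,0,0],90],[[0,0,0],[0,0,0],90],[[0,0,0],[0,0,0],90],[[0,0,-2],[0,0,0],90],[[0,0,-3],[0,0,0],90],[[0,0,-4],[0,0,0],90],[[0,0,-4],[0,0,0],90]]'

```text
time: 8.38
ee_pos: [0.5855, -0.2546, 0.2096]
eef_rot: [0.527, 0.751, 0.24, -0.318]
ft_force: [-0.2, 0.5, -0.4]
width: 0.0786
grip_force: 0.0
```

```bash
python3 - <<'E'
from h import *
from bench import r
S=np.array([.534,.272])
c=r.camera('top');np.savez('top2.npz',**c)
cs=r.camera('scene');np.savez('scene2.npz',**cs)
a=cv2.resize(c['image'][130:230,230:330],(400,400),interpolation=cv2.INTER_CUBIC)
b=cv2.resize(cs['image'][140:250,170:280],(400,400),interpolation=cv2.INTER_CUBIC)
cv2.imwrite('pics/st.png',np.hstack([a,b]))
p,q=now()
psi=np.radians(22.3+180)
rows((p,q),[(np.array([.58,-.20,.30]),rot(20),4),(np.array([.56,.02,.30]),rot(0,np.radians(150)),6),(np.array([S[0],S[1],.13]),rot(0,psi),6)],90)
E
```

```text
[[[2.5,0.4,-0.5],[0.01,-0.12,-0.0],90],[[2.5,0.4,-0.8],[0.01,-0.11,-0.0],90],[[2.3,0.4,-1.0],[0.01,-0.12,-0.01],90],[[2.2,0.4,-1.4],[0.01,-0.11,0.0],90],[[3.3,1.0,1.2],[0.02,-0.06,-0.11],90],[[3.3,1.4,1.0],[0.02,-0.05,-0.12],90],[[3.1,1.7,0.8],[0.02,-0.06,-0.11],90],[[3.0,2.2,0.6],[0.02,-0.06,-0.11],90],[[2.7,2.4,0.4],[0.02,-0.05,-0.11],90],[[2.5,2.7,0.2],[0.02,-0.06,-0.12],90],[[2.5,3.4,2.8],[-0.0,0.0,-0.15],90],[[1.9,3.8,2.8],[-0.0,0.0,-0.15],90],[[1.3,4.0,2.8],[-0.0,0.0,-0.15],90],[[0.8,4.2,2.9],[-0.0,0.0,-0.16],90],[[0.0,4.2,2.8],[-0.0,0.0,-0.15],90],[[-0.6,4.2,2.8],[-0.0,0.0,-0.15],90]]
end [0.5342 0.2719 0.13  ] [-1.936e-01  9.811e-01 -1.300e-03  2.000e-04]
```

View pics/st.png

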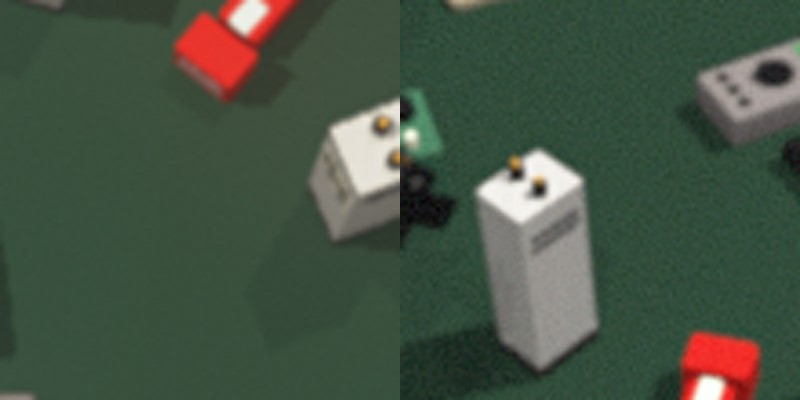

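The module stands alone. Its top face is at (365,155) in the left half, and the label bars face left (+y). Next I go over to the scanner.

Request:
move_arm --targets '[[[2.5,0.4,-0.5],[0.01,-0.12,0],90],[[2.5,0.4,-0.8],[0.01,-0.11,0],90],[[2.3,0.4,-1.0],[0.01,-0.12,-0.01],90],[[2.2,0.4,-1.4],[0.01,-0.11,0],90],[[3.3,1.0,1.2],[0.02,-0.06,-0.11],90],[[3.3,1.4,1.0],[0.02,-0.05,-0.12],90],[[3.1,1.7,0.8],[0.02,-0.06,-0.11],90],[[3.0,2.2,0.6],[0.02,-0.06,-0.11],90],[[2.7,2.4,0.4],[0.02,-0.05,-0.11],90],[[2.5,2.7,0.2],[0.02,-0.06,-0.12],90],[[2.5,3.4,2.8],[0,0,-0.15],90],[[1.9,3.8,2.8],[0,0,-0.15],90],[[1.3,4.0,2.8],[0,0,-0.15],90],[[0.8,4.2,2.9],[0,0,-0.16],90],[[0,4.2,2.8],[0,0,-0.15],90],[[-0.6,4.2,2.8],[0,0,-0.15],90],[[0,0,0],[0,0,0],90]]'

```text
time: 10.6
ee_pos: [0.5272, 0.2783, 0.1275]
eef_rot: [-0.2, 0.98, 0.002, -0.004]
ft_force: [0.9, 0.1, -0.2]
width: 0.0781
grip_force: 0.0
```

```bash
python3 - <<'E'
from h import *
from bench import r
s=r.read_state();print(np.round(s['joint_positions'],2))
p,q=now();print(p,np.degrees(np.arctan2(*q.as_matrix()[[1,0],0])))
c=r.camera('wrist');np.savez('w3.npz',**c)
im=c['image'].copy()
h=np.radians(22.3);d=np.array([np.cos(h),np.sin(h),0]);n=np.array([-d[1],d[0],0]);o=np.array([.5525,.2792,.035])
for x,y,z in[(.04,.026,.036),(.04,-.026,.036),(.075,.026,.036),(.075,-.026,.036),(-.075,.018,.032),(-.075,-.018,.032)]:
    v=w2px(c,o+x*d+y*n+z*UP)[0];print(v.round())
    if abs(v).max()<2000: cv2.drawMarker(im,tuple(int(x) for x in v.round()),(255,0,255),0,10)
cv2.imwrite('pics/w3.png',im)
# module top from top view, z=.17
t=r.camera('top');np.savez('top3.npz',**t);g=t['image'].min(2)
m=np.zeros(g.shape,np.uint8);m[140:200,300:350]=(g[140:200,300:350]>175)*255
ct=max(cv2.findContours(m,0,1)[0],key=cv2.contourArea);b=cv2.minAreaRect(ct);print(b)
w=px2w(t,cv2.boxPoints(b),.17);print(w.round(4),np.linalg.norm(np.diff(w,axis=0),axis=1),w.mean(0))
print('pred',(P-.030*A).round(4), w2px(t,P-.03*A+.17*UP))
E
```

```text
[ 0.14  0.47 -0.91  1.58  0.37  1.28  1.15]
[0.52719401 0.27828124 0.12748039] -156.8884725299201
[272. 264.]
[218. 263.]
[271. 296.]
[219. 296.]
[267. 142.]
[225. 141.]
((326.4655456542969, 165.913818359375), (17.64105796813965, 22.840526580810547), 68.1985855102539)
[[ 0.5738 -0.1529  0.17  ]
 [ 0.5952 -0.2078  0.17  ]
 [ 0.5521 -0.2225  0.17  ]
 [ 0.5309 -0.1681  0.17  ]] [0.05885897 0.04557223 0.05845187] [ 0.56300859 -0.18781863  0.17      ]
pred [ 0.5625 -0.1876  0.    ] [[326.40984508 166.09028549]]
```

View pics/w3.png

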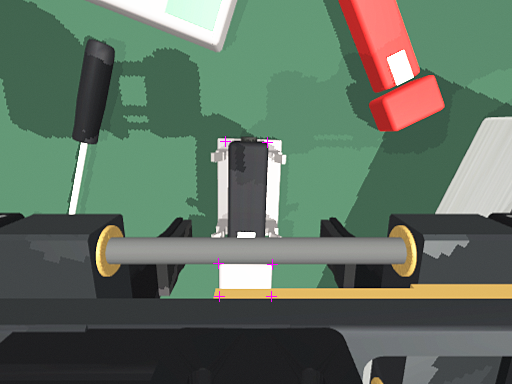

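The scanner in the cradle lines up with the marks to within about 2 mm: handle rear corners at (228,142) and (267,142), head edges at (219,296) and (271,296). The module's standing place agrees with the prediction to within 1 mm. Next I align and descend.

```bash
python3 - <<'E'
from h import *
G=np.array([.534,.2716]);q=rot(0,np.radians(202.5))
rows(now(),[(np.r_[G,.10],q,2),(np.r_[G,.033],q,4)],90)
E
```

```text
[[[-0.1,-0.2,1.5],[0.0,-0.0,0.0],90],[[-0.1,-0.3,1.5],[0.0,-0.0,0.0],90],[[-0.0,0.0,1.7],[0.0,-0.0,0.0],90],[[-0.0,0.0,1.6],[0.0,-0.0,0.0],90],[[-0.0,0.0,1.7],[0.0,-0.0,0.0],90],[[-0.0,0.0,1.7],[0.0,-0.0,0.0],90]]
end [0.5337 0.2712 0.0326] [-0.1961  0.9806  0.001  -0.0019]
```

Request:
move_arm --targets '[[[-0.1,-0.2,1.5],[0,0,0],90],[[-0.1,-0.3,1.5],[0,0,0],90],[[0,0,1.7],[0,0,0],90],[[0,0,1.6],[0,0,0],90],[[0,0,1.7],[0,0,0],90],[[0,0,1.7],[0,0,0],90],[[0,0,0],[0,0,0],90],[[0,0,0],[0,0,0],90]]'

```text
time: 11.7
ee_pos: [0.5349, 0.2712, 0.0336]
eef_rot: [-0.195, 0.981, 0.002, -0.001]
ft_force: [-0.3, 0.2, -0.3]
width: 0.0785
grip_force: 0.0
```

```bash
python3 - <<'E'
from h import *
G=np.array([.534,.2716]);p,q=now();print(p,q.inv().apply(np.r_[G,.033]-p)*100,np.degrees((rot(0,np.radians(202.5)).inv()*q).as_rotvec()))
E
```

```text
[0.53492211 0.27123447 0.03364659] [0.07104129 0.06889209 0.06501425] [-0.19833955  0.09367532 -0.04709874]
```

Within 1 mm. I close and lift a little.

Request:
move_arm --targets '[[[0,0,0],[0,0,0],15],[[0,0,0],[0,0,0],15],[[0,0,0],[0,0,0],15],[[0,0,0],[0,0,0],15],[[0,0,0],[0,0,0],15],[[0,0,0],[0,0,0],15],[[0,0,0],[0,0,0],15]]' --grip_force 25

```text
time: 12.58
ee_pos: [0.5347, 0.271, 0.0333]
eef_rot: [-0.195, 0.981, 0.001, -0.001]
ft_force: [-0.5, 0.5, 0.8]
width: 0.0352
grip_force: 25.0
```

```bash
python3 - <<'E'
from h import *
p,q=now();print(p.tolist(),q.as_quat().tolist());np.savez('grasp.npz',p=p,q=q.as_quat())
h=np.radians(22.7);d=np.array([np.cos(h),np.sin(h),0])
# scanner origin along tool -x from tcp: o known along its length
o=np.array([.5525,.2792]);off=(o-p[:2])@d[:2];print('off',off)
# scan: scanner heading = -A', label
lab=P+.12*UP;Y=np.radians(110.8);a=np.array([np.cos(Y),np.sin(Y),0])
nose=lab+.10*a; so=nose+.075*a
zs=.12-.016; tcp=so+off*a; tcp[2]=p[2]-.035+zs
print('tcp',tcp)
hi=np.r_[p[:2],.17]
rows((p,q),[(hi,q,5),(np.r_[(p[:2]+tcp[:2])/2,.17],rot(0,np.radians(160)),5),(tcp+.02*UP,rot(0,Y),6),(tcp,rot(0,Y),2)],15)
E
```

```text
[0.5346794914486961, 0.27102633184092384, 0.03329671825916812] [-0.1954639905985981, 0.980708847025577, 0.0014438297628233412, -0.0013788040653647008]
off 0.019594365842599985
tcp [0.48280473 0.02234675 0.10229672]
[[[0.0,0.0,-2.7],[0.0,0.0,0.0],15],[[0.0,0.0,-2.8],[0.0,0.0,0.0],15],[[0.0,0.0,-2.7],[0.0,0.0,0.0],15],[[0.0,0.0,-2.7],[0.0,0.0,0.0],15],[[0.0,0.0,-2.8],[0.0,0.0,0.0],15],[[1.4,-2.1,0.0],[0.0,-0.0,0.15],15],[[1.1,-2.3,0.0],[0.0,-0.0,0.15],15],[[0.8,-2.4,0.0],[0.0,-0.0,0.15],15],[[0.4,-2.5,0.0],[0.0,-0.0,0.14],15],[[0.0,-2.5,0.0],[0.0,-0.0,0.15],15],[[-0.3,-2.1,0.8],[-0.0,-0.0,0.14],15],[[-0.6,-2.0,0.8],[-0.0,-0.0,0.15],15],[[-0.9,-2.0,0.8],[-0.0,-0.0,0.14],15],[[-1.1,-1.8,0.8],[-0.0,-0.0,0.14],15],[[-1.4,-1.6,0.8],[-0.0,-0.0,0.15],15],[[-1.6,-1.4,0.8],[-0.0,-0.0,0.14],15],[[-0.0,0.0,1.0],[-0.0,-0.0,0.0],15],[[-0.0,0.0,1.0],[-0.0,-0.0,0.0],15]]
end [0.4824 0.0224 0.1019] [ 0.5673  0.8235  0.     -0.002 ]
```

Request:
move_arm --targets '[[[0,0,-1.5],[0,0,0],15],[[0,0,-2.4],[0,0,0],15],[[0,0,-2.5],[0,0,0],15],[[0,0,-2.5],[0,0,0],15],[[0,0,-2.5],[0,0,0],15],[[0,0,-2.3],[0,0,0],15],[[1.4,-2.1,0],[0,0,0.15],15],[[1.1,-2.3,0],[0,0,0.15],15],[[0.8,-2.4,0],[0,0,0.15],15],[[0.4,-2.5,0],[0,0,0.14],15],[[0,-2.5,0],[0,0,0.15],15],[[-0.3,-2.1,0.8],[0,0,0.14],15],[[-0.6,-2.0,0.8],[0,0,0.15],15],[[-0.9,-2.0,0.8],[0,0,0.14],15],[[-1.1,-1.8,0.8],[0,0,0.14],15],[[-1.4,-1.6,0.8],[0,0,0.15],15],[[-1.6,-1.4,0.8],[0,0,0.14],15],[[0,0,1.0],[0,0,0],15],[[0,0,1.0],[0,0,0],15],[[0,0,0],[0,0,0],15]]'

```text
time: 15.08
ee_pos: [0.4819, 0.0233, 0.1013]
eef_rot: [0.566, 0.824, -0.0, -0.003]
ft_force: [-0.8, 1.1, -1.8]
width: 0.0357
grip_force: 25.0
```

```bash
python3 - <<'E'
from h import *
from bench import r
t=r.camera('top');s=r.camera('scene');np.savez('top4.npz',**t);np.savez('scene4.npz',**s)
p,q=now();Y=np.radians(110.8);tcp=np.array([.4828,.0223,.1023])
print(p,q.inv().apply(tcp-p)*100,np.degrees((rot(0,Y).inv()*q).as_rotvec()))
a=cv2.resize(t['image'][140:230,220:340],(400,300),interpolation=cv2.INTER_CUBIC)
b=cv2.resize(s['image'][120:240,180:340],(400,300),interpolation=cv2.INTER_CUBIC)
cv2.imwrite('pics/scan.png',np.hstack([a,b]))
E
```

```text
[0.48256921 0.02310797 0.10206184] [-0.08361898 -0.00742781 -0.02409847] [ 0.11757393  0.20372542 -0.17937076]
```

View pics/scan.png

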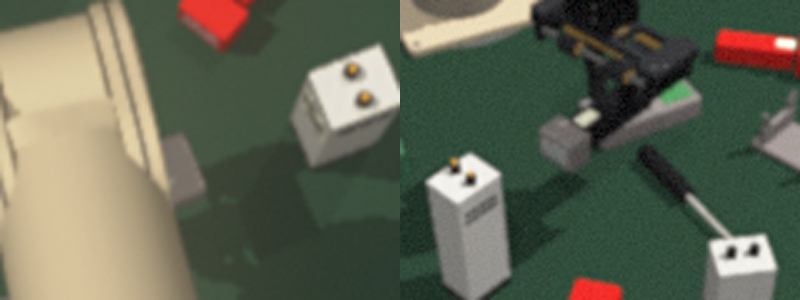

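The scanner is held (head at (565,140) in the right half) and points at the label side of the module. I check the nose's predicted place against the top view and then hold.

```bash
python3 - <<'E'
from h import *
t=dict(np.load('top4.npz'));s=dict(np.load('scene4.npz'))
Y=np.radians(110.8);a=np.array([np.cos(Y),np.sin(Y),0]);n=np.array([-a[1],a[0],0])
c=P+.10*a+.14*UP
print('top pred',[((w2px(t,c+k*n)[0]-[220,140])/.3).round() for k in(.026,-.026)])
S=(w2px(s,[c+x*a+k*n-z*UP for x,k,z in[(0,.026,0),(0,-.026,0),(.035,.026,0),(.035,-.026,0),(0,-.026,.04),(0,.026,.04)]])-[180,120])/.4
print('scene pred (x+400)',(S+[400,0]).round())
E
```

```text
top pred [array([208., 187.]), array([183., 126.])]
scene pred (x+400) [[537. 126.]
 [570. 147.]
 [559. 112.]
 [591. 132.]
 [571. 173.]
 [538. 153.]]
```

Request:
move_arm --targets '[[[0,0,0],[0,0,0],15],[[0,0,0],[0,0,0],15],[[0,0,0],[0,0,0],15],[[0,0,0],[0,0,0],15],[[0,0,0],[0,0,0],15],[[0,0,0],[0,0,0],15],[[0,0,0],[0,0,0],15],[[0,0,0],[0,0,0],15],[[0,0,0],[0,0,0],15],[[0,0,0],[0,0,0],15],[[0,0,0],[0,0,0],15],[[0,0,0],[0,0,0],15],[[0,0,0],[0,0,0],15],[[0,0,0],[0,0,0],15],[[0,0,0],[0,0,0],15],[[0,0,0],[0,0,0],15],[[0,0,0],[0,0,0],15],[[0,0,0],[0,0,0],15],[[0,0,0],[0,0,0],15],[[0,0,0],[0,0,0],15]]'

```text
time: 17.68
ee_pos: [0.4824, 0.0223, 0.1019]
eef_rot: [0.567, 0.823, -0.0, -0.002]
ft_force: [1.1, -1.4, -2.3]
width: 0.0356
grip_force: 25.0
```

Predicted corners match the picture to within a few mm, and it held still for 2.5 s. I return the same way, stopping above the cradle.

```bash
python3 - <<'E'
from h import *
g=np.load('grasp.npz');gp,gq=g['p'],R.from_quat(g['q']);p,q=now()
rows((p,q),[(p+.06*UP,q,3),(np.r_[(p[:2]+gp[:2])/2,.18],rot(0,np.radians(156)),6),(np.r_[gp[:2],.17],gq,6),(np.r_[gp[:2],.075],gq,4)],15)
E
```

```text
[[[0.0,-0.0,-2.0],[0.0,0.0,0.0],15],[[0.0,-0.0,-2.0],[0.0,0.0,0.0],15],[[0.0,-0.0,-2.0],[0.0,0.0,0.0],15],[[1.8,1.1,-0.3],[-0.0,-0.0,-0.13],15],[[1.6,1.4,-0.3],[-0.0,-0.0,-0.13],15],[[1.4,1.6,-0.3],[-0.0,-0.0,-0.13],15],[[1.3,1.7,-0.3],[-0.0,-0.0,-0.14],15],[[0.9,1.9,-0.3],[0.0,-0.0,-0.13],15],[[0.7,2.0,-0.3],[0.0,-0.0,-0.13],15],[[0.4,2.1,0.2],[-0.0,-0.0,-0.14],15],[[0.2,2.1,0.1],[-0.0,-0.0,-0.13],15],[[-0.1,2.1,0.2],[-0.0,-0.0,-0.14],15],[[-0.4,2.1,0.2],[-0.0,-0.0,-0.13],15],[[-0.7,2.0,0.2],[-0.0,-0.0,-0.14],15],[[-1.0,1.9,0.1],[-0.0,-0.0,-0.13],15],[[0.0,-0.0,2.4],[-0.0,-0.0,-0.0],15],[[0.0,-0.0,2.4],[-0.0,-0.0,-0.0],15],[[0.0,-0.0,2.3],[-0.0,-0.0,-0.0],15],[[0.0,-0.1,2.4],[-0.0,-0.0,-0.0],15]]
end [0.5349 0.2707 0.0752] [-0.1954  0.9807  0.0014 -0.0014]
```

Request:
move_arm --targets '[[[0,0,-2.0],[0,0,0],15],[[0,0,-2.0],[0,0,0],15],[[0,0,-2.0],[0,0,0],15],[[1.8,1.1,-0.3],[0,0,-0.13],15],[[1.6,1.4,-0.3],[0,0,-0.13],15],[[1.4,1.6,-0.3],[0,0,-0.13],15],[[1.3,1.7,-0.3],[0,0,-0.14],15],[[0.9,1.9,-0.3],[0,0,-0.13],15],[[0.7,2.0,-0.3],[0,0,-0.13],15],[[0.4,2.1,0.2],[0,0,-0.14],15],[[0.2,2.1,0.1],[0,0,-0.13],15],[[-0.1,2.1,0.2],[0,0,-0.14],15],[[-0.4,2.1,0.2],[0,0,-0.13],15],[[-0.7,2.0,0.2],[0,0,-0.14],15],[[-1.0,1.9,0.1],[0,0,-0.13],15],[[0,0,2.4],[0,0,0],15],[[0,0,2.4],[0,0,0],15],[[0,0,2.3],[0,0,0],15],[[0,-0.1,2.4],[0,0,0],15],[[0,0,0],[0,0,0],15]]'

```text
time: 20.18
ee_pos: [0.534, 0.2698, 0.0736]
eef_rot: [-0.195, 0.981, 0.001, -0.003]
ft_force: [-0.2, 0.8, -0.8]
width: 0.0355
grip_force: 25.0
```

Request:
move_arm --targets '[[[0,0,0],[0,0,0],15],[[0,0,0],[0,0,0],15]]'

```text
time: 20.42
ee_pos: [0.5355, 0.2711, 0.0765]
eef_rot: [-0.195, 0.981, 0.002, -0.001]
ft_force: [0.2, -0.3, -1.9]
width: 0.0355
grip_force: 25.0
```

```bash
python3 - <<'E'
from h import *
g=np.load('grasp.npz');gp,gq=g['p'],R.from_quat(g['q']);p,q=now()
print(p,q.inv().apply(gp-p)*100,(q.inv()*gq).as_rotvec())
E
```

```text
[0.53553471 0.27114101 0.07645709] [0.08131915 0.00776282 4.31612688] [-3.07519655e-05  1.66123968e-03 -2.14599281e-04]
```

Request:
move_arm --targets '[[[0,0,1.2],[0,0,0],15],[[0,0,1.2],[0,0,0],15],[[0,0,0.9],[0,0,0],15],[[0,0,0.6],[0,0,0],15],[[0,0,0.3],[0,0,0],15],[[0,0,0],[0,0,0],15],[[0,0,0],[0,0,0],15]]'

```text
time: 21.3
ee_pos: [0.535, 0.271, 0.0334]
eef_rot: [-0.195, 0.981, 0.001, -0.001]
ft_force: [0.3, -0.7, -1.8]
width: 0.0356
grip_force: 25.0
```

Back at the grasp pose to within 0.5 mm, so I release and rise.

Request:
move_arm --targets '[[[0,0,0],[0,0,0],85],[[0,0,0],[0,0,0],85],[[0,0,0],[0,0,0],85],[[0,0,0],[0,0,0],85],[[0,0,0],[0,0,0],85],[[0,0,0],[0,0,0],85],[[0,0,-1.5],[0,0,0],85],[[0,0,-3],[0,0,0],85],[[0,0,-4],[0,0,0],85],[[0,0,-4],[0,0,0],85],[[0,0,-4],[0,0,0],85],[[0,0,0],[0,0,0],85],[[0,0,0],[0,0,0],85]]'

```text
time: 22.92
ee_pos: [0.5352, 0.2703, 0.1983]
eef_rot: [-0.195, 0.981, 0.001, -0.001]
ft_force: [0.4, -0.3, -0.1]
width: 0.0742
grip_force: 0.0
```

```bash
python3 - <<'E'
from bench import r
import cv2,numpy as np
s=r.camera('scene')['image'];w=r.camera('wrist')['image']
cv2.imwrite('pics/end.png',np.hstack([cv2.resize(s[110:260,200:400],(400,300),interpolation=cv2.INTER_CUBIC),cv2.resize(w,(400,300))]))
E
```

```text
(no output)
```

View pics/end.png

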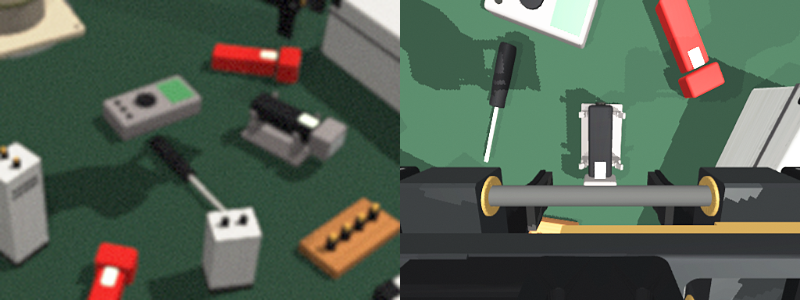

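The scanner lies in both saddles (left half (295,125), right half (600,140)) and the module is still standing at (20,205), so I hand the job in.

```bash
python3 -c "
from bench import r
print(r.close_job())"
```

```text
the job is handed in; nothing more can be done
None
```

The module is standing on its foot, the label was scanned from about 100 mm for about 2.5 s, the scanner is back in its cradle and the job is handed in at about 23 s; no verdict was returned.

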